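# Test the bench stops and reject the one that sticks

### The arm

A 6-joint arm with a two-finger parallel gripper is mounted at the origin on the work surface. World frame = base frame: x ahead of the robot, y to its left, z up, the work surface at z = 0. Lengths are in mm, angles in rad, forces in N, time in s.
With the tool pointing down it reaches from about 300 to 875 mm from the base axis. Payload 6.4 kg.
Tool frame: the origin (TCP) lies midway between the tips of the shut fingers; the grasp point (between the pads) lies 19 mm behind it (arm.grip_point_offset is the z of the grasp point in the tool frame, in mm); z points along the fingers, y is the direction in which the jaws open and shut (so a half turn about z gives the same grasp; the last joint's range is limited). The gripper opens to 88 mm and grips with 3 to 60 N. Pads are 18 mm wide; open, the fingers measure 123 mm over their backs; the gripper's body (75 mm by 187 mm) begins 45 mm behind the grasp point.
Start: joints at [-1.317, 0.181, 1.607, -0, 1.354, -0.206], TCP at [255.185, -515.288, 238.714] pointing down, gripper open.
Joint ranges: [-2.99, 2.99], [-0.89, 2.07], [0.3, 2.58], [-1.14, 4.28], [0, 2.63], [-3.12, 3.12]. Speed limits (rad/s): [2.57, 2.57, 3.01, 3.14, 3.14, 3.14].

### API

Orientations are given as a 3x3 rotation matrix whose columns are the frame's x, y, z axes.
In Python, from bench import arm, effector, kinematics, sense, viewer, job gives the robot as it stands. Calls block until the motion is done:
- arm.move_ptp(position, orientation): joint-space move of the TCP to a pose.
- arm.move_straight(position, attitude=None, rate=150, guard=None): straight line of the TCP; attitude=None keeps the orientation; rate is the mean speed in mm/s. With guard (N) it stops when the force on the tool has changed by that much, and returns True; else False.
- arm.move_joints(angles): joint-space move.
- effector.grip(opening, squeeze=None): opening from 0.0 (shut) to 1.0 (fully open); squeeze is the grip in N (None keeps the last); returns when the fingers have stopped.
- arm.sleep(seconds).
- kinematics.solve_ik(position, orientation): joint angles nearest the present ones, or None.
- sense(): the state.
- viewer.camera(name): name is "scene" or "top" or "wrist"; returns a dict with "img" (420x560x3 uint8, red, green, blue), "fx", "fy", "cx", "cy" (pixels), "k1" (the pictures are not rectified: a ray, as slopes to the right and down, at radius r is drawn at 1 + k1 r^2 times it, then the intrinsics apply), "extrinsics" (4x4, takes a point from world to camera coordinates); the wrist camera has in their place "tool_from_camera" (4x4, takes a point from camera to tool coordinates, whose origin is the TCP and whose axes are the flange's). Camera axes: x right, y up, looking along -z (the intrinsics and any distortion apply to the point x, -y, -z); pixel columns grow to the right and rows downward; lengths in mm; the calibration is good to about 2 mm. A picture is of the moment at which its call begins: read the wrist's pose just before it. There is no depth.
A pose or a line that the arm cannot do raises arm.Unreachable and nothing moves.
- job.hand_in(): hands the job in, once; it reports no verdict.
The state is a dict: "t": time; "joint_pos": joint angles; "joint_velocities": joint speeds; "effort": joint torques, N m; "tcp_pos": TCP position; "ee_rot": TCP orientation; "force": force on the tool from outside, world axes, zero at the start; "ft_torque": the same for the moment, N m; "finger_gap": opening from 0.0 (shut) to 1.0 (fully open).
Only numpy, scipy, OpenCV 4.12 (cv2) and the standard library are available. Lean on these libraries where they do the work, as an engineer would, in place of code of your own. Each camera call takes 0.05 s, during which the arm holds its last target.

### The job

Three walnut bench stops stand on the pine board; one of them has a plunger that sticks. First push every plunger down from above as far as it will go, then stand the stop whose plunger jams upright in the empty clear tray. Leave the two good stops standing where they are with their plungers fully home.

Things in the scene. Friction and masses are not known exactly. Their poses are not given: they have to be found in the camera images.
- stop_a: one of three look-alike bench stops: a dark walnut block 42 x 42 mm and 70 mm tall standing on a pine board 18 mm thick, with a pale round plunger in a thin brass ring rising from the middle of its top: a 14 mm rod under a cap 28 mm across and 8 mm thick. Weighs about 0.1 kg. Origin at the centre of the block's underside, z up, x and y square to the block's sides. The stops stand in a row about 105 mm apart, in any order; which one sticks cannot be seen, only felt by pushing.
- plunger_a (a joint): how far the plunger of stop_a has been pushed down, in m, along the stop's own z. At 0 the top of the cap is 34 mm above the top of the block (104 mm above the stop's origin); fully home is 0.026, the cap resting on the block. A free plunger slides down under about 3 N and stays where it is left; a sticking one jams about 10 mm down and goes no further, however it is pushed.
- stop_b: one of three look-alike bench stops: a dark walnut block 42 x 42 mm and 70 mm tall standing on a pine board 18 mm thick, with a pale round plunger in a thin brass ring rising from the middle of its top: a 14 mm rod under a cap 28 mm across and 8 mm thick. Weighs about 0.1 kg. Origin at the centre of the block's underside, z up, x and y square to the block's sides. The stops stand in a row about 105 mm apart, in any order; which one sticks cannot be seen, only felt by pushing.
- plunger_b (a joint): how far the plunger of stop_b has been pushed down, in m, along the stop's own z. At 0 the top of the cap is 34 mm above the top of the block (104 mm above the stop's origin); fully home is 0.026, the cap resting on the block. A free plunger slides down under about 3 N and stays where it is left; a sticking one jams about 10 mm down and goes no further, however it is pushed.
- stop_c: one of three look-alike bench stops: a dark walnut block 42 x 42 mm and 70 mm tall standing on a pine board 18 mm thick, with a pale round plunger in a thin brass ring rising from the middle of its top: a 14 mm rod under a cap 28 mm across and 8 mm thick. Weighs about 0.1 kg. Origin at the centre of the block's underside, z up, x and y square to the block's sides. The stops stand in a row about 105 mm apart, in any order; which one sticks cannot be seen, only felt by pushing.
- plunger_c (a joint): how far the plunger of stop_c has been pushed down, in m, along the stop's own z. At 0 the top of the cap is 34 mm above the top of the block (104 mm above the stop's origin); fully home is 0.026, the cap resting on the block. A free plunger slides down under about 3 N and stays where it is left; a sticking one jams about 10 mm down and goes no further, however it is pushed.
- tray: the empty, clear plastic open tray for rejects, with a grey liner on its floor, 180 x 140 mm outside and 34 mm high with walls and floor 4 mm thick (the other clear tray holds black steel blades); fixed. Origin at the centre of its underside, x along its 180 mm side, z up.

How it is judged:
By the outcome, as a careful person would: the job done as asked, in the order asked, and still so for the second after the job is handed in, with the robot touching nothing.
It also fails if it takes over 58 s, if anything falls off the work surface, if the arm or the gripper's body presses on something with over 40 N, if the wrist force passes 120 N, or if a joint passes its speed limit or range.

## Working session

There is one attempt and no reset: what is moved stays moved. The work goes in short steps, each a Python script; the robot and the scene stay as the last script left them, time stands still between calls to the robot, and variables do not carry over. Pictures are saved under pics/ and viewed, and the job is handed in when it is done.

```bash
mkdir -p pics; ls; python3 - <<'E'
from bench import arm, effector, kinematics, sense, viewer, job
import cv2,pickle
for n in ["scene","top","wrist"]:
    c=viewer.camera(n); cv2.imwrite(f"pics/{n}0.png",c["img"][:,:,::-1]); pickle.dump(c,open(f"{n}0.pkl","wb"))
    print({k:v for k,v in c.items() if k!="img"})
s=sense();print(s["t"],s["ee_rot"],s["force"],arm.grip_point_offset)
E
```

```text
pics
{'fx': 511.05368110192876, 'fy': 511.05368110192876, 'cx': 270.1379991192476, 'cy': 204.70515413506342, 'k1': 0.029086843398561157, 'extrinsics': array([[ 6.31699847e-01,  7.75212040e-01, -1.26327809e-03,
        -3.51877676e+02],
       [-5.03827708e-01,  4.11793311e-01,  7.59331226e-01,
         1.90195301e+02],
       [ 5.89162918e-01, -4.79032945e-01,  6.50703077e-01,
        -1.22037273e+03],
       [ 0.00000000e+00,  0.00000000e+00,  0.00000000e+00,
         1.00000000e+00]])}
{'fx': 512.5958505038947, 'fy': 512.5958505038947, 'cx': 279.87615108957186, 'cy': 208.25981423590562, 'k1': 0.06444021426573841, 'extrinsics': array([[ 3.60537591e-02, -9.99329241e-01,  6.41825592e-03,
         2.61220641e+01],
       [ 9.73725130e-01,  3.65736174e-02,  2.24770420e-01,
        -5.72161925e+02],
       [-2.24854392e-01, -1.85420148e-03,  9.74390612e-01,
        -8.59106944e+02],
       [ 0.00000000e+00,  0.00000000e+00,  0.00000000e+00,
         1.00000000e+00]])}
{'fx': 347.94283940495495, 'fy': 347.94283940495495, 'cx': 283.8053966107233, 'cy': 209.45478674416273, 'k1': 0.0026654871575215173, 'tool_from_camera': array([[-5.48332745e-04,  9.55229684e-01,  2.95864749e-01,
         7.69642786e+01],
       [ 9.99999602e-01,  7.32064536e-04, -5.10223843e-04,
         6.68316923e-01],
       [-7.03973050e-04,  2.95864351e-01, -9.55229705e-01,
        -1.45779043e+02],
       [ 0.00000000e+00,  0.00000000e+00,  0.00000000e+00,
         1.00000000e+00]])}
0.15 [[ 8.96112818e-01  4.43826186e-01 -3.65765390e-04]
 [ 4.43826282e-01 -8.96111993e-01  1.23589684e-03]
 [ 2.20756630e-04 -1.26983930e-03 -9.99999169e-01]] [-0.40731599  0.77512083 -0.12993493] -18.700000000000003
```

View pics/scene0.png

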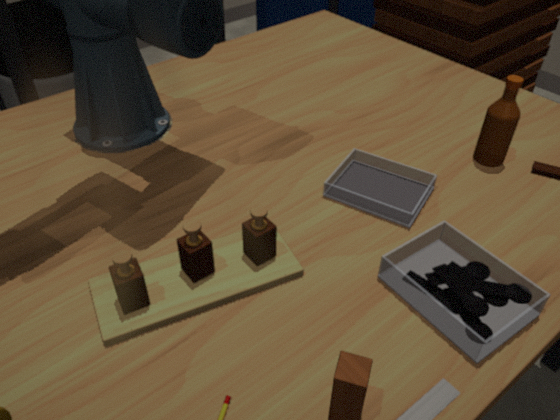

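View pics/top0.png

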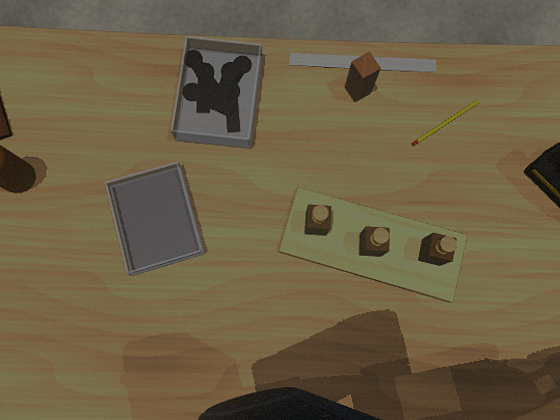

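The scene view shows the three stops on the board at about (130,285), (197,252) and (260,238), with the empty tray at (380,187). In the top view their caps are at about (320,213), (380,235) and (447,243), and the empty tray is at (156,218). I'll enlarge both for corner readings.

```bash
python3 - <<'E'
import cv2,numpy as np
t=cv2.imread("pics/top0.png");s=cv2.imread("pics/scene0.png")
def crop(im,x,y,w,h,f,n):
    c=cv2.resize(im[y:y+h,x:x+w],None,fx=f,fy=f,interpolation=cv2.INTER_CUBIC)
    c=cv2.convertScaleAbs(c,alpha=1.8,beta=10)
    for i in range(0,w,20): cv2.putText(c,str(x+i),(i*f,10),0,.35,(0,255,255)); cv2.line(c,(i*f,12),(i*f,18),(0,255,255))
    for i in range(0,h,20): cv2.putText(c,str(y+i),(0,i*f+4),0,.35,(0,255,255)); cv2.line(c,(26,i*f),(32,i*f),(0,255,255))
    cv2.imwrite(n,c)
crop(t,280,180,190,120,4,"pics/c1.png")
crop(t,95,155,120,125,4,"pics/c2.png")
crop(s,90,200,190,130,4,"pics/c3.png")
E
```

```text
(no output)
```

View pics/c1.png

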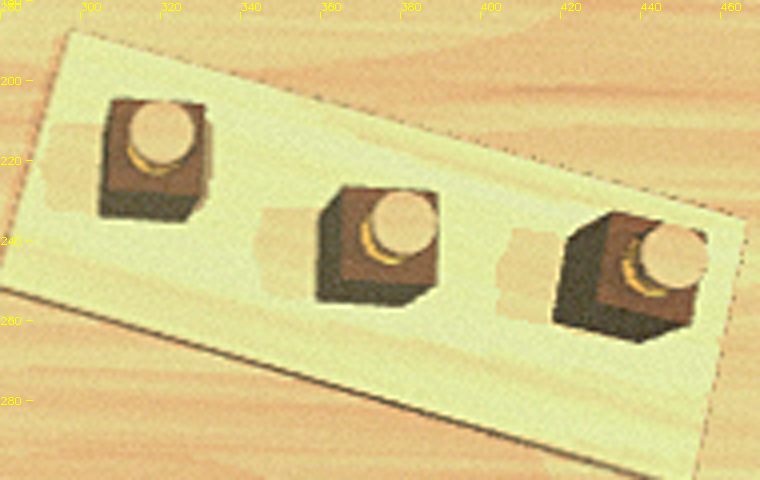

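View pics/c2.png

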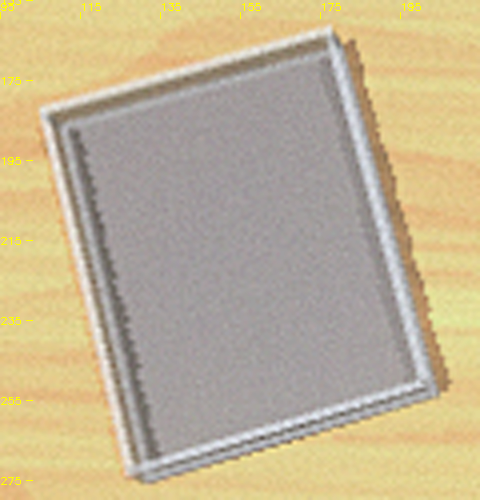

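View pics/c3.png

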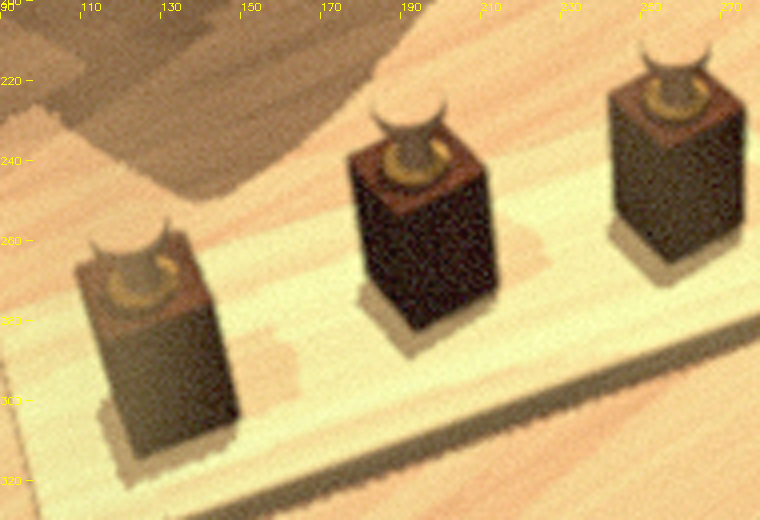

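```bash
cat > h.py <<'E'
import numpy as np,cv2,pickle
def toplane(c,px,z,ext=None):
    E=c["extrinsics"] if ext is None else ext
    K=np.array([[c["fx"],0,c["cx"]],[0,c["fy"],c["cy"]],[0,0,1]])
    u=cv2.undistortPoints(np.array(px,float).reshape(-1,1,2),K,np.array([c["k1"],0,0,0.])).reshape(-1,2)
    d=np.c_[u[:,0],-u[:,1],-np.ones(len(u))]@E[:3,:3]
    o=-E[:3,:3].T@E[:3,3]
    z=np.broadcast_to(np.asarray(z,float),len(d))
    return o+d*((z-o[2])/d[:,2])[:,None]
def wristext(c,s):
    T=np.eye(4);T[:3,:3]=s["ee_rot"];T[:3,3]=s["tcp_pos"]
    return np.linalg.inv(T@c["tool_from_camera"])
E
python3 - <<'E'
from h import *
np.set_printoptions(precision=1,suppress=True)
t=pickle.load(open("top0.pkl","rb"));s=pickle.load(open("scene0.pkl","rb"))
A=lambda L,o:np.array(L)/4+o
for tc,cap,sc in [([(112,98),(206,104),(202,192),(105,192)],(161,132),[(76,268),(108,336),(212,298),(184,233)]),
 ([(345,186),(437,191),(437,285),(340,278)],(403,223),[(348,157),(400,215),(488,168)]),
 ([(613,211),(707,233),(692,324),(598,304)],(674,255),[(609,95),(665,145),(745,105)])]:
    p=toplane(t,A(tc,(280,180)),88)[:,:2];ctr=p.mean(0)
    e=np.array([p[1]-p[0],p[2]-p[3]]).mean(0);f=np.array([p[0]-p[3],p[1]-p[2]]).mean(0)
    print("top ctr",ctr,"cap",toplane(t,A([cap],(280,180)),122)[0,:2],"ang",np.degrees(np.arctan2(e[1],e[0])),np.degrees(np.arctan2(f[1],f[0])),np.linalg.norm(e),np.linalg.norm(f))
    print(p.round(1).tolist(), "scene",toplane(s,A(sc,(90,200)),88)[:,:2].round(1).tolist())
r=toplane(t,A([(43,112),(330,31),(438,392),(135,472)],(95,155)),34)[:,:2]
print("tray",r,r.mean(0),np.degrees(np.arctan2(*(r[0]-r[3])[::-1])),np.degrees(np.arctan2(*(r[1]-r[2])[::-1])),np.linalg.norm(r-np.roll(r,1,0),axis=1))
E
```

```text
top ctr [553.2 -22. ] cap [552.  -21.3] ang -89.70625310241702 -2.295003128517907 41.776363907229474 40.83822086215546
[[574.2, -2.1], [573.0, -43.5], [533.6, -42.3], [532.0, -0.1]] scene [[488.0, -250.0], [525.5, -255.8], [532.9, -218.5], [497.3, -211.0]]
top ctr [ 517.8 -123.6] cap [ 517.  -122.6] ang -91.48062368970771 -1.9786339768023353 40.71399734452834 40.83001718096045
[[538.6, -104.4], [537.9, -144.2], [496.7, -143.7], [498.1, -102.1]] scene [[501.1, -142.1], [540.7, -143.3], [540.8, -103.3]]
top ctr [ 507.9 -235.7] cap [ 507.9 -233.9] ang -100.75179826263116 -11.10580331305092 40.30222787326048 40.960177981473635
[[532.0, -219.8], [523.9, -259.6], [484.3, -251.5], [491.3, -212.1]] scene [[537.1, -41.8], [574.3, -42.1], [576.5, -3.0]]
tray [[614.2 374. ]
 [659.2 244.3]
 [489.2 181.5]
 [448.4 314.4]] [552.7 278.6] 19.80045300422695 20.2775435272927 [176.1 137.3 181.2 138.9]
```

```bash
cat >> h.py <<'E'
def R(deg):
    a=np.radians(deg);c,s=np.cos(a),np.sin(a)
    return np.array([[c,s,0],[s,-c,0],[0,0,-1.]])
E
python3 - <<'E'
from h import *
from bench import arm, effector, kinematics, sense, viewer, job
np.set_printoptions(precision=2,suppress=True)
effector.grip(0.0)
def go(P,yaw):
    arm.move_ptp([P[0],P[1],150],R(yaw)); 
    f0=sense()["force"]
    arm.move_straight([P[0],P[1],128],rate=80)
    h=arm.move_straight([P[0],P[1],93],rate=25,guard=14)
    s=sense();print(P,h,s["tcp_pos"],s["force"]-f0,s["t"],flush=True)
    arm.move_straight([P[0],P[1],150])
go((508.5,-234),-11)
E
```

```text
(508.5, -234) True [ 509.12 -234.34  112.47] [-1.37  2.14  7.74] 4.1
```

```bash
python3 - <<'E'
from h import *
from bench import arm, effector, kinematics, sense, viewer, job
np.set_printoptions(precision=2,suppress=True)
def go(P,yaw):
    arm.move_ptp([P[0],P[1],150],R(yaw)); 
    f0=sense()["force"]
    arm.move_straight([P[0],P[1],128],rate=80)
    h=arm.move_straight([P[0],P[1],93],rate=25,guard=14)
    s=sense();print(P,h,s["tcp_pos"],s["force"]-f0,s["t"],flush=True)
    arm.move_straight([P[0],P[1],150])
go((518,-123),-2)
go((553,-21.5),-1.5)
arm.move_ptp([500,-100,250],R(-2))
s=sense()
c=viewer.camera("wrist");cv2.imwrite("pics/w1.png",c["img"][:,:,::-1]);c["ext"]=wristext(c,s);pickle.dump(c,open("w1.pkl","wb"))
c=viewer.camera("top");cv2.imwrite("pics/t1.png",cv2.convertScaleAbs(cv2.resize(c["img"][170:310,270:480,::-1],None,fx=3.6,fy=3.6),alpha=1.8))
c=viewer.camera("scene");cv2.imwrite("pics/s1.png",cv2.convertScaleAbs(cv2.resize(c["img"][200:330,90:290,::-1],None,fx=4,fy=4),alpha=1.8))
print(sense()["t"])
E
```

```text
(518, -123) True [ 518.35 -123.08   96.41] [-2.28  1.39  7.5 ] 6.625
(553, -21.5) True [553.31 -21.49  96.41] [-1.    0.58  6.43] 9.2333
10.5
```

View pics/w1.png

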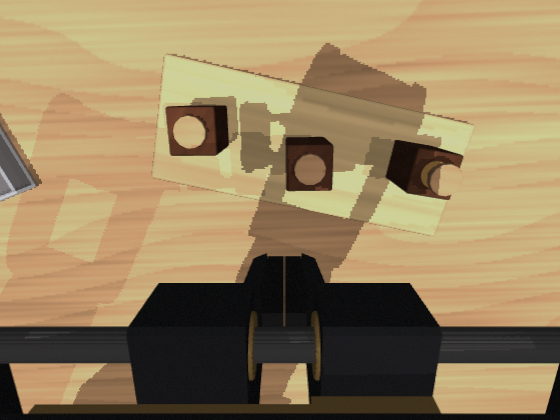

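View pics/t1.png

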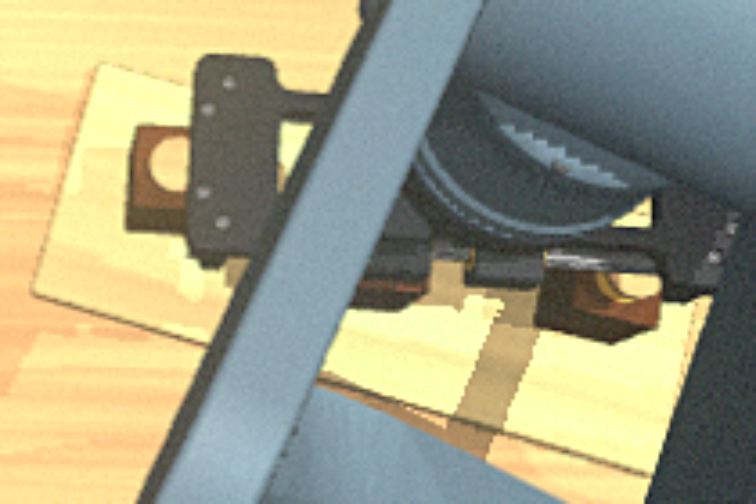

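View pics/s1.png

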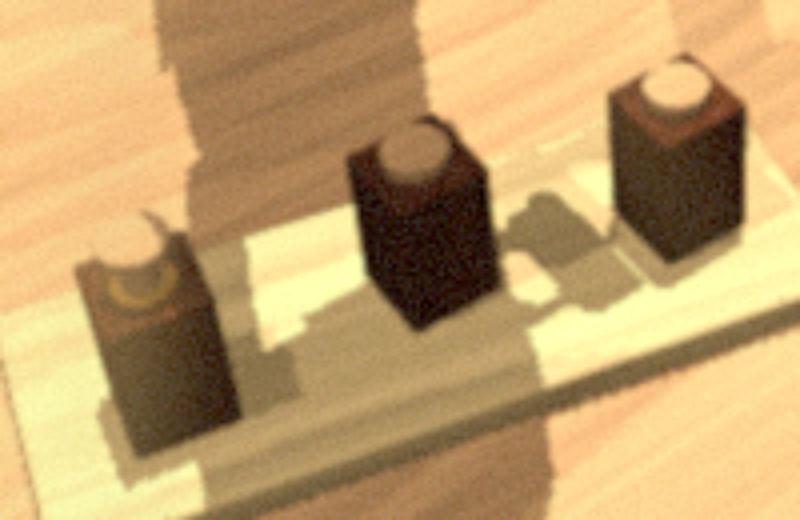

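The far-right stop in the top view jammed at TCP z = 112.5. The other two bottomed at 96.4, and the scene view shows both of their caps resting on their blocks. I'll open the gripper over the jammed stop and look for the grasp.

```bash
python3 - <<'E'
from h import *
from bench import arm, effector, kinematics, sense, viewer, job
arm.move_ptp([475,-228,200],R(-11))
effector.grip(0.9)
arm.sleep(.15);s=sense()
c=viewer.camera("wrist");c["ext"]=wristext(c,s);pickle.dump(c,open("w2.pkl","wb"))
x,y,w,h=190,60,190,140
im=cv2.convertScaleAbs(cv2.resize(c["img"][y:y+h,x:x+w,::-1],None,fx=4,fy=4,interpolation=cv2.INTER_CUBIC),alpha=1.5)
for i in range(0,w,20): cv2.putText(im,str(x+i),(i*4,10),0,.35,(0,0,255))
for i in range(0,h,20): cv2.putText(im,str(y+i),(0,i*4+4),0,.35,(0,0,255))
cv2.imwrite("pics/w2.png",im);print(s["t"],s["finger_gap"])
E
```

```text
12.4833 0.9020787996296309
```

View pics/w2.png

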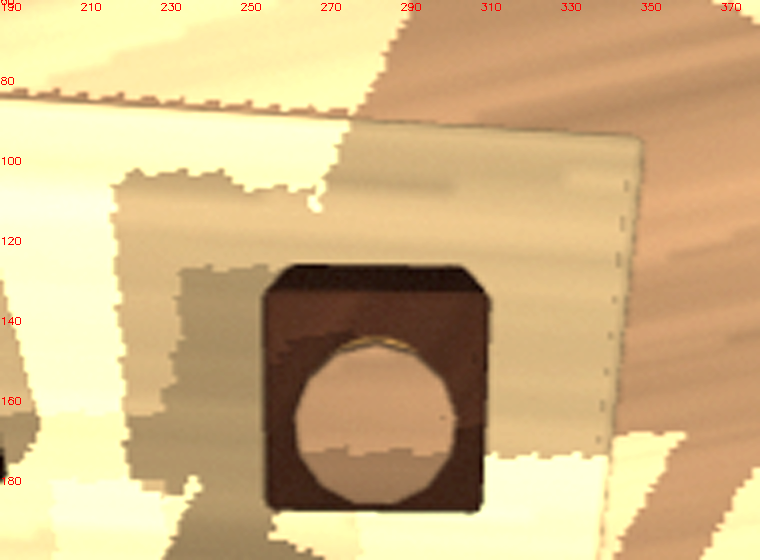

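The wrist view shows the block top nearly square to the jaws. Its corners in the crop are at about (264,290), (489,293), (482,511) and (268,509).

```bash
python3 - <<'E'
from h import *
np.set_printoptions(precision=1,suppress=True)
c=pickle.load(open("w2.pkl","rb"))
p=toplane(c,np.array([(264,290),(489,293),(482,511),(268,509)])/4+(190,60),88,c["ext"])[:,:2]
print(p,p.mean(0),[np.degrees(np.arctan2(*(a)[::-1])) for a in (p[1]-p[0],p[2]-p[3],p[0]-p[3],p[1]-p[2])])
print(toplane(c,[(375/4+190,425/4+60)],112,c["ext"]))
from bench import kinematics
for y in (-12,):
  for P in [(508,-235,55),(508,-235,160),]:
    print(kinematics.solve_ik(P,R(y)))
for y in (20,0,-12,40): print(y,kinematics.solve_ik((552,279,42),R(y)))
E
```

```text
[[ 533.8 -219.3]
 [ 525.4 -259.3]
 [ 485.6 -251.2]
 [ 493.8 -211.3]] [ 509.7 -235.3] [np.float64(-101.7838188496811), np.float64(-101.59125662642984), np.float64(-11.319660916676138), np.float64(-11.521889981117448)]
[[ 509.9 -235.1  112. ]]
[-0.6  0.4  1.8 -0.   1.   1.1]
[-0.6  0.2  1.7 -0.   1.2  1.1]
20 [ 0.3  0.5  1.6 -0.   1.   1.5]
0 [ 0.3  0.5  1.6 -0.   1.   1.8]
-12 [ 0.3  0.5  1.6 -0.   1.   2.1]
40 [ 0.3  0.5  1.6 -0.   1.   1.1]
```

```bash
python3 - <<'E'
from h import *
from bench import arm, effector, kinematics, sense, viewer, job
np.set_printoptions(precision=2,suppress=True)
x,y=509.3,-235.2
r=R(-11.5)
arm.move_ptp([x,y,200],r)
print(arm.move_straight([x,y,55],rate=90,guard=12), sense()["tcp_pos"],flush=True)
effector.grip(0.0,20)
print(sense()["finger_gap"]*88)
arm.move_straight([x,y,200],rate=90)
s=sense();print(s["t"],s["finger_gap"]*88,s["tcp_pos"])
c=viewer.camera("scene");cv2.imwrite("pics/s2.png",c["img"][:,:,::-1])
arm.move_ptp([552.5,278.5,200],R(20))
s=sense();print(s["t"],s["finger_gap"]*88,s["tcp_pos"])
c=viewer.camera("scene");cv2.imwrite("pics/s3.png",c["img"][:,:,::-1])
c=viewer.camera("wrist");cv2.imwrite("pics/w3.png",c["img"][:,:,::-1])
E
```

```text
False [ 509.69 -235.45   55.58]
41.68769522613599
16.9667 41.79831343617643 [ 509.   -234.99  199.32]
18.8833 41.52495916048261 [552.99 277.45 200.  ]
```

View pics/s3.png

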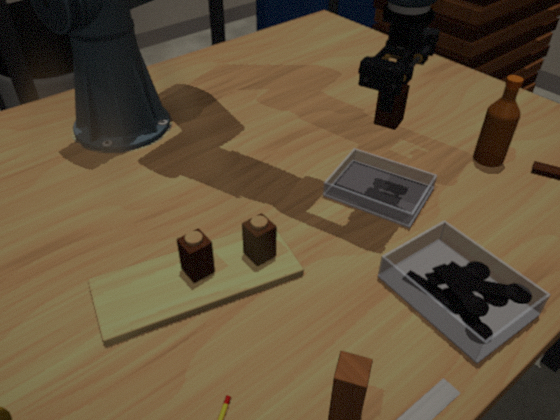

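View pics/w3.png

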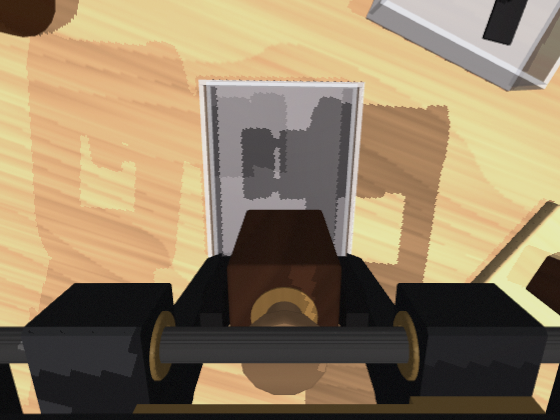

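The block is held upright over the empty tray, and both good stops are still in place, at (197,255) and (260,240). Next I lower it with a guard and release.

```bash
python3 - <<'E'
from h import *
from bench import arm, effector, kinematics, sense, viewer, job
np.set_printoptions(precision=2,suppress=True)
x,y=552.5,278.5
arm.move_straight([x,y,60],rate=90)
g=arm.move_straight([x,y,38],rate=15,guard=4)
s=sense();print(g,s["tcp_pos"],s["force"],s["t"],flush=True)
effector.grip(0.65); 
arm.sleep(.3)
arm.move_straight([x,y,200],rate=90)
arm.move_ptp([400,100,300],R(20))
s=sense();print(s["t"])
c=viewer.camera("scene");cv2.imwrite("pics/s4.png",c["img"][:,:,::-1])
c=viewer.camera("top");cv2.imwrite("pics/t4.png",c["img"][:,:,::-1])
E
```

```text
True [552.5  278.52  41.01] [0.12 0.2  4.08] 21.8333
25.4833
```

View pics/s4.png

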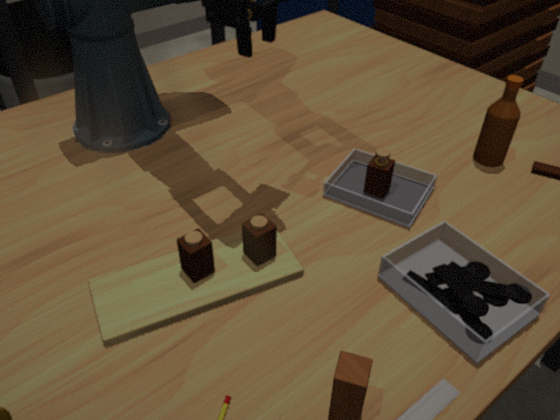

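View pics/t4.png

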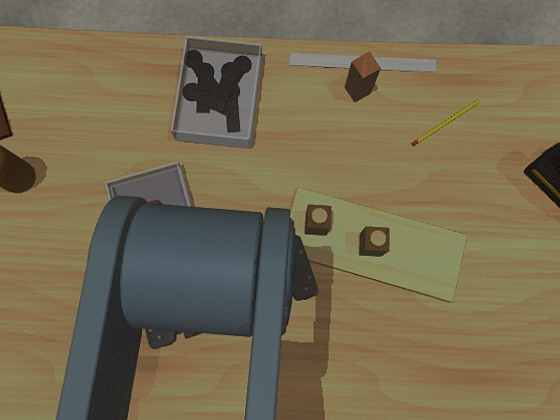

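The stop stands upright in the middle of the empty tray, at (379,176) in the scene view. The two good stops are where they were, with their caps down on the blocks, and the robot is clear of everything.

```bash
python3 - <<'E'
from bench import job
print(job.hand_in())
E
```

```text
the job is handed in; nothing more can be done
None
```

I pushed all three plungers down, found the one that jams, stood that stop upright in the empty clear tray and handed the job in at about 25.5 s.

- **Pushing:** Each press stopped on a 14 N guard. The stop at about (509, -235) jammed at tip height z = 112.5 mm, about 9.5 mm down. The other two bottomed at z = 96.4 mm.
- **Placing:** I gripped the jammed stop by its block. Lowering it, the 4 N contact guard tripped at z = 41.0 mm, the height expected for it standing on the tray floor.
- **Last checks:** The final scene picture shows it upright near the middle of the tray. The two good stops are unmoved on the board with their caps resting on the blocks. In the top view the arm hid the placed stop, so only the scene camera confirms it.
- **Small disagreement:** The home height read 0.4 mm above the nominal 96.0 mm on both good stops. The jam height was 16.06 mm above that, close to the expected 16 mm, so I took the 0.4 mm as a measuring offset and did not press again.

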